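# Fetch the tube block from behind the reagent bottles and dock it on the mixer

### The arm

A 7-joint arm with a two-finger parallel gripper is mounted at the origin on the work surface. World frame = base frame: x ahead of the robot, y to its left, z up, the work surface at z = 0. Lengths are in m, angles in rad, forces in N, time in s.
With the tool pointing down it reaches from about 0.4 to 0.85 m from the base axis. Payload 4.5 kg.
Tool frame: the origin (TCP) lies at the very end of the fingers, on their centre line; the grasp point (between the pads) lies 19 mm behind it; z points along the fingers, y is the line along which they close (so a half turn about z gives the same grasp; the last joint's range is limited). The gripper opens to 88 mm and grips with 3 to 60 N. Pads are 18 mm wide; open, the fingers measure 123 mm over their backs; the gripper's body (75 mm by 187 mm) begins 45 mm behind the grasp point.
Start: joints at [-1.252, 0.689, -0.195, 1.565, 0.157, 0.902, -0.215], TCP at [0.176, 0.6, 0.239] pointing down, gripper open.
Joint ranges: [-3.01, 3.01], [-0.46, 2.08], [-1.47, 1.51], [0.13, 2.56], [-1, 4.14], [0.04, 2.09], [-2.66, 2.66]. Speed limits (rad/s): [2.57, 2.57, 3.14, 3.14, 3.14, 3.14, 3.14].

### API

Orientations are given as a unit quaternion [x, y, z, w].
In Python, from plant import r, eyes, nets gives the robot as it stands.
- The arm moves only by the shell command python3 -m pendant 'ROWS' [FORCE]. ROWS is JSON, a list of rows, each an object of numbers: "claw": the opening, from 0 (shut) to 1 (fully open); "dx", "dy", "dz": the shift along the world's x, y, z in mm; "twist": the turn about the world's z in rad. In form: [{"claw": .., "dx": .., "dy": .., "dz": .., "twist": ..}, ...]. A call has 1 to 8 rows; each row is the pose to reach, as a shift and turn from the pose commanded when the call began; what a row does not reach only later rows make up. A row lasts 1/10 s, in which the tool goes at most 50 mm and 8.59 degrees, less where a joint would pass 70% of its speed; a pose out of reach is approached as far as the arm can. A call with a gripper value outside its range is refused whole. The fingers move at their own pace and stop on an object; FORCE is the grip in N (left out, the last holds). Time passes only in rows, so rows that repeat a pose let the fingers close. It gives the time, the measured TCP pose, the force, the opening and the grip force at its end, in the units of the state.
- r.get_state(): the state, without advancing time (a new reading comes with each control period).
- eyes.snapshot(name): name is "scene" or "top"; returns (picture, depth): 400x640x3 uint8, blue, green, red; 400x640 float32, m along the optical axis (not along the pixel's ray), 0 where there is no reading.
- eyes.camera_info(name): a dict with "K" (3x3 intrinsics, pixels), "world_to_cam" (4x4, takes a point from world to camera coordinates). Camera axes: x right, y down, z forward; pixel columns grow to the right and rows downward; lengths in m; the calibration is good to about 2 mm. A picture is of the moment at which its call begins. camera_info takes no time and is no camera call.
- r.finish_job(): hands the job in; it is judged then, once.
Trained networks look in the newest picture that a camera, given by its name, has taken for a name from the list of things; names that differ only in an ending like _2 or _b are one class to them, and where a whole thing is asked for, a point or a joint stands for the part that bears it (a point fixed in the world has none). Each returns a list of dicts, best first, with "confidence" (0 to 1); they miss things now and then, are a little off and sometimes report something else, mostly with a low value. They report only what shows in the picture. A call takes as long as a camera call.
- nets.spot_in(camera, query): "box" ([left, top, width, height] as shares, 0 to 1, of the picture: columns of its width, rows of its height, round what is visible of it).
- nets.place_of(camera, query): "position" ([column, row] as shares, 0 to 1, of the picture: columns of its width, rows of its height: a listed point, or the origin of a listed thing).
The state is a dict: "clock": time; "q": joint angles; "qd": joint speeds; "joint_torque": joint torques, N m; "tool_pos": TCP position; "eef_rot": TCP orientation; "contact_force": force on the tool from outside, world axes, zero at the start; "moment": the same for the moment, N m; "opening": opening from 0.0 (shut) to 1.0 (fully open); "finger_force": force on a finger pad.
Only numpy, scipy, OpenCV 4.12 (cv2) and the standard library are available. Lean on these libraries where they do the work, as an engineer would, in place of code of your own. Each camera call takes 0.05 s, during which the arm holds its last target. There are 200 camera calls.

### The job

The blue tube block in the white reagent bay is hemmed in by three tall bottles: first stand all three bottles upright on the teal parking tray while the block stays where it is, then set the block flat and centred on the mixer's dark platform with its notch over the orange key, so it sits fully down. Only then put each bottle back upright in the very place in the bay where that bottle stood at the start. Leave the two little vials in the bay alone, and do not tip any bottle over.

Things in the scene. Friction and masses are not known exactly. Their poses are not given: they have to be found in the camera images.
- amber_bottle: Brown bottle: round, straight-sided, 48 mm diameter up to 80 mm, then a short shoulder and a white screw cap of 35 mm diameter whose top is 108 mm above the underside; 0.11 to 0.23 kg. Origin: centre of the underside; z up its axis.
- white_bottle: White (blue band) bottle: round, straight-sided, 50 mm diameter up to 74 mm, then a short shoulder and a blue screw cap of 36 mm diameter whose top is 102 mm above the underside; 0.11 to 0.23 kg. Origin: centre of the underside; z up its axis.
- green_bottle: Green bottle: round, straight-sided, 46 mm diameter up to 84 mm, then a short shoulder and a red screw cap of 33 mm diameter whose top is 112 mm above the underside; 0.11 to 0.23 kg. Origin: centre of the underside; z up its axis.
- block: Blue tube block, 56 x 56 mm in plan, 40 mm high, 0.15 to 0.31 kg, six black or white wells painted flush on top. Its -x side has a rectangular notch, open from top to bottom, 18 mm wide (along y, centred) and 16 mm deep (x -28 to -12 mm). The +y and -y sides are plain and parallel: grip there. Origin: centre of the underside, z up. Starts in the middle of the bay's back (+x) row.
- red_vial: Small clear-grey vial with red cap, 22 mm diameter, 42 mm high, standing in a front corner of the bay; origin at the centre of its underside. To be left alone.
- yellow_vial: Small clear-grey vial with yellow cap, 22 mm diameter, 42 mm high, standing in the other front corner of the bay; origin at the centre of its underside. To be left alone.
- bay: White fixed tray 170 (x) by 240 mm (y), floor 6 mm above the table, rims 5 mm thick, 18 mm high at the back (+x) and sides, open to the front (-x, robot side). Bottles start near (-36, 0), (32, 64), (32, -64) mm in its frame, in any order, each on a flat painted grey disc of 58 mm; the block near (32, 0), turned up to 13 degrees. Origin: centre of the underside, z up.
- tray: Teal fixed parking tray, 220 mm (x) by 100 mm (y), floor 5 mm above the table, rim 4 mm thick and 15 mm high all round; room for three bottles in a row along its x. Origin: centre of the underside; z up. It may stand left or right of the bay.
- mixer: Fixed cream bench mixer, 170 x 140 mm; screen and black knob at its -x end. Dark fixed platform 76 x 76 mm centred on the origin, its top 60 mm up. Orange key, 10 x 10 mm, stands 16 mm above the platform at x = -23, y = 0 mm. Block centred, x axes alike: the notch clears the key by 4 mm each side, 6 mm at its end. Origin: centre of the underside, z up. Left or right of the bay.

How it is judged:
On the way, in this order (a step that is already met when the one before it is completed fails the run):
1. all three bottles stand upright on the parking tray, released, the block still in its starting place (x of amber_bottle in the frame of tray between -0.105 and 0.105 m and y of amber_bottle in the frame of tray between -0.045 and 0.045 m and z of each of amber_bottle, white_bottle, green_bottle in the frame of tray below 0.01 m and angle between each of amber_bottle, white_bottle, green_bottle's own z axis and vertical below 0.12 rad and contact force between the fingers and amber_bottle below 0.2 N and x of white_bottle in the frame of tray between -0.105 and 0.105 m and y of white_bottle in the frame of tray between -0.045 and 0.045 m and contact force between the fingers and white_bottle below 0.2 N and x of green_bottle in the frame of tray between -0.105 and 0.105 m and y of green_bottle in the frame of tray between -0.045 and 0.045 m and contact force between the fingers and green_bottle below 0.2 N and distance of block from where it was at the start of the episode below 0.02 m), for 0.2 s.
2. the block is docked on the mixer, flat, notch over key, released, the bottles still on the parking tray (horizontal distance between block and mixer below 0.01 m and z of block in the frame of mixer between 0.056 and 0.064 m and angle between block's own z axis and vertical below 0.06 rad and angle between the x axis of block and the x axis of mixer, either way round below 0.3 rad and contact force between the fingers and block below 0.2 N and x of amber_bottle in the frame of tray between -0.105 and 0.105 m and y of amber_bottle in the frame of tray between -0.045 and 0.045 m and z of each of amber_bottle, white_bottle, green_bottle in the frame of tray below 0.01 m and angle between each of amber_bottle, white_bottle, green_bottle's own z axis and vertical below 0.12 rad and contact force between the fingers and amber_bottle below 0.2 N and x of white_bottle in the frame of tray between -0.105 and 0.105 m and y of white_bottle in the frame of tray between -0.045 and 0.045 m and contact force between the fingers and white_bottle below 0.2 N and x of green_bottle in the frame of tray between -0.105 and 0.105 m and y of green_bottle in the frame of tray between -0.045 and 0.045 m and contact force between the fingers and green_bottle below 0.2 N), for 0.2 s.
At the end, for the whole second after the job is handed in: Each bottle stands upright within 15 mm of its own starting place; the block lies flat on the mixer platform (within 4 mm of its height) over the key, centred within 10 mm, x axes aligned within 0.3 rad; both vials stand within 15 mm of where they were; all at rest and released (distance of each of amber_bottle, white_bottle, green_bottle, red_vial, yellow_vial from where it was at the start of the episode below 0.015 m and angle between each of amber_bottle, white_bottle, green_bottle, red_vial, yellow_vial's own z axis and vertical below 0.1 rad and linear speed of each of amber_bottle, white_bottle, green_bottle, block below 0.02 m/s and angular speed of each of amber_bottle, white_bottle, green_bottle, block below 0.2 rad/s and horizontal distance between block and mixer below 0.01 m and z of block in the frame of mixer between 0.056 and 0.064 m and angle between block's own z axis and vertical below 0.06 rad and angle between the x axis of block and the x axis of mixer, either way round below 0.3 rad and contact force between the fingers and block below 0.2 N); the robot touches nothing.
It fails at once if a vial is disturbed: shifted by more than 15 mm or tipped (distance of any of red_vial, yellow_vial from where it was at the start of the episode above 0.015 m or angle between any of red_vial, yellow_vial's own z axis and vertical above 0.5 rad).
It fails at once if a bottle is tipped over (angle between any of amber_bottle, white_bottle, green_bottle's own z axis and vertical above 0.8 rad).
It also fails if it takes over 147 s, if anything falls off the work surface, if the arm or the gripper's body presses on something with over 40 N, if the wrist force passes 120 N, or if a joint passes its speed limit or range.

## Working session

There is one attempt and no reset: what is moved stays moved. The work goes in short steps, Python scripts to look and compute and a shell command to move; the robot and the scene stay as the last step left them, time stands still between calls to the robot, and variables do not carry over. Pictures are saved under pics/ and viewed, at most 14 in all, crops included, and the job is handed in when it is done.

```bash
mkdir -p pics; ls; cat > h.py <<'E'
from plant import r, eyes, nets
import numpy as np, cv2
def snap(c):
    p,d=eyes.snapshot(c); i=eyes.camera_info(c); return p,d,np.array(i["K"]),np.array(i["world_to_cam"])
def cloud(d,K,T):
    v,u=np.mgrid[:d.shape[0],:d.shape[1]]
    P=np.stack([(u-K[0,2])/K[0,0]*d,(v-K[1,2])/K[1,1]*d,d],-1)
    return (P-T[:3,3])@T[:3,:3]   # R^T (P-t)
def ray_z(u,v,z,K,T):
    R=T[:3,:3]; o=-R.T@T[:3,3]; k=R.T@np.array([(u-K[0,2])/K[0,0],(v-K[1,2])/K[1,1],1]); return o+k*(z-o[2])/k[2]
E
python3 - <<'E'
from h import *
s=r.get_state(); print({k:np.round(v,3).tolist() for k,v in s.items() if k in("clock","tool_pos","eef_rot","opening","contact_force")})
for c in("top","scene"):
    p,d,K,T=snap(c); cv2.imwrite(f"pics/{c}0.png",p); np.savez(f"{c}0.npz",p=p,d=d,K=K,T=T)
    print(c,np.round(-T[:3,:3].T@T[:3,3],3),np.round(T[2,:3],2),K[0,0])
    for n in("amber_bottle","white_bottle","green_bottle","block","red_vial","yellow_vial","bay","tray","mixer"):
        for a in nets.place_of(c,n)[:2]:
            u,v=a["position"][0]*640,a["position"][1]*400
            z={"block":.006,"bay":0,"tray":0,"mixer":0}.get(n,.006)
            print(n,round(a["confidence"],2),round(u),round(v),np.round(ray_z(u,v,z,K,T),3))
E
```

```text
pics
{'clock': 0.0, 'tool_pos': [0.175, 0.599, 0.238], 'eef_rot': [0.142, 0.99, -0.001, -0.0], 'contact_force': [-0.214, -1.184, 1.481], 'opening': 0.997}
top [0.487 0.013 1.08 ] [ 0.08 -0.02 -1.  ] 406.3171726154117
amber_bottle 0.76 352 194 [ 0.564 -0.089  0.006]
white_bottle 0.74 304 183 [0.593 0.038 0.006]
white_bottle 0.4 200 212 [0.515 0.311 0.006]
green_bottle 0.56 324 210 [ 0.52  -0.013  0.006]
block 0.92 330 187 [ 0.581 -0.029  0.006]
red_vial 0.45 354 223 [ 0.487 -0.094  0.006]
yellow_vial 0.64 352 220 [ 0.494 -0.089  0.006]
yellow_vial 0.62 303 216 [0.503 0.042 0.006]
bay 0.87 331 200 [ 0.548 -0.034  0.   ]
tray 0.97 202 212 [0.513 0.307 0.   ]
mixer 0.59 432 223 [ 0.489 -0.303  0.   ]
scene [ 0.981 -0.434  0.469] [-0.58  0.58 -0.57] 378.98957973712805
amber_bottle 0.88 297 248 [ 0.588 -0.095  0.006]
white_bottle 0.66 351 221 [0.601 0.037 0.006]
white_bottle 0.23 266 223 [ 0.492 -0.092  0.006]
green_bottle 0.79 302 214 [ 0.518 -0.019  0.006]
block 0.57 321 231 [ 0.584 -0.029  0.006]
red_vial 0.81 266 221 [ 0.488 -0.088  0.006]
yellow_vial 0.65 324 200 [0.515 0.047 0.006]
yellow_vial 0.33 264 219 [ 0.48  -0.087  0.006]
mixer 0.85 162 274 [ 0.477 -0.3    0.   ]
```

```bash
python3 - <<'E'
import cv2
p=cv2.imread("pics/top0.png"); cv2.imwrite("pics/top0c.png",cv2.resize(p[140:290,150:490],None,fx=2.35,fy=2.35,interpolation=cv2.INTER_CUBIC))
E
python3 - <<'E'
from h import *
f=np.load("top0.npz"); P=cloud(f["d"],f["K"],f["T"]); p=f["p"].astype(int); ok=f["d"]>0
def c(m,n):
    q=P[m&ok]
    if len(q)<5: print(n,len(q)); return
    b=cv2.minAreaRect((q[:,:2]*1000).astype(np.float32))
    print(n,len(q),"med",np.round(np.median(q,0),4),"ext mid",np.round((q[:,:2].max(0)+q[:,:2].min(0))/2,4),"size",np.round(np.ptp(q[:,:2],axis=0),3),"rect",np.round(b[0],1),np.round(b[1],1),round(b[2],1))
X,Y,Z=P[...,0],P[...,1],P[...,2]
def near(x,y,r): return np.hypot(X-x,Y-y)<r
for n,x,y,h in(("amber",.575,-.092,.114),("white",.597,.038,.108),("green",.519,-.016,.118)):
    c(near(x,y,.05)&(abs(Z-h)<.008),n+" cap")
c(near(.583,-.029,.05)&(abs(Z-.046)<.006),"block")
c(near(.49,-.09,.03)&(abs(Z-.048)<.008),"vialR"); c(near(.51,.045,.03)&(abs(Z-.048)<.008),"vialY")
hsv=cv2.cvtColor(f["p"],cv2.COLOR_BGR2HSV)
c((abs(X-.51)<.2)&(abs(Y-.31)<.1)&(hsv[...,1]>90)&(abs(hsv[...,0].astype(int)-90)<14)&(Z<.03),"tray")
m=(abs(X-.49)<.15)&(abs(Y+.3)<.12)
c(m&(abs(Z-.06)<.006)&(hsv[...,2]<100),"platform"); c(m&(hsv[...,1]>150)&(hsv[...,0]<20),"key"); c(m&(Z>.02)&(Z<.09),"mixer")
print(Z[ok&m&(hsv[...,2]<100)].mean(),Z[ok&(abs(X-.51)<.08)&(abs(Y-.31)<.03)].mean())
c((abs(X-.55)<.14)&(abs(Y+.03)<.16)&(hsv[...,1]<30)&(hsv[...,2]>150)&(Z<.03)&(Z>.003),"bay")
E
```

```text
amber cap 157 med [ 0.5748 -0.0907  0.1128] ext mid [ 0.5742 -0.0916] size [0.032 0.031] rect [574.1 -91.6] [31.1 31.5] 89.0
white cap 171 med [0.5917 0.0342 0.1068] ext mid [0.5918 0.0342] size [0.034 0.034] rect [591.2  33.5] [33.2 34. ] 50.0
green cap 152 med [ 0.5149 -0.0211  0.117 ] ext mid [ 0.5138 -0.02  ] size [0.031 0.031] rect [513.8 -20. ] [30.9 30.9] 89.5
block 444 med [ 0.581 -0.031  0.045] ext mid [ 0.5787 -0.0275] size [0.057 0.09 ] rect [579.3 -27.6] [56.3 90.7] 3.4
vialR 56 med [ 0.487  -0.0923  0.0473] ext mid [ 0.4882 -0.0923] size [0.018 0.021] rect [488.2 -92.3] [17.7 20.5] 0.3
vialY 53 med [0.5089 0.0524 0.0475] ext mid [0.5089 0.0512] size [0.02  0.018] rect [509.5  51.8] [18.  19.8] 45.7
tray 3492 med [0.5082 0.3114 0.0041] ext mid [0.5501 0.3126] size [0.314 0.127] rect [553.2 308.9] [108.7 314.3] 84.8
platform 903 med [ 0.4808 -0.3022  0.0593] ext mid [ 0.4673 -0.3129] size [0.117 0.112] rect [ 459.6 -310. ] [131.8  80.4] 20.6
key 28 med [ 0.461  -0.3073  0.0734] ext mid [ 0.4609 -0.3099] size [0.01  0.017] rect [ 461.4 -310.1] [ 9.7 16.4] 13.4
mixer 3792 med [ 0.4676 -0.2996  0.052 ] ext mid [ 0.4681 -0.3042] size [0.195 0.173] rect [ 468.  -305.1] [170.1 141.4] 14.2
0.007209694688531325 0.0038154664550715694
bay 3427 med [ 0.5371 -0.0216  0.0057] ext mid [ 0.5497 -0.0243] size [0.199 0.259] rect [550.1 -24.5] [239.9 170.2] 82.0
```

View pics/top0c.png

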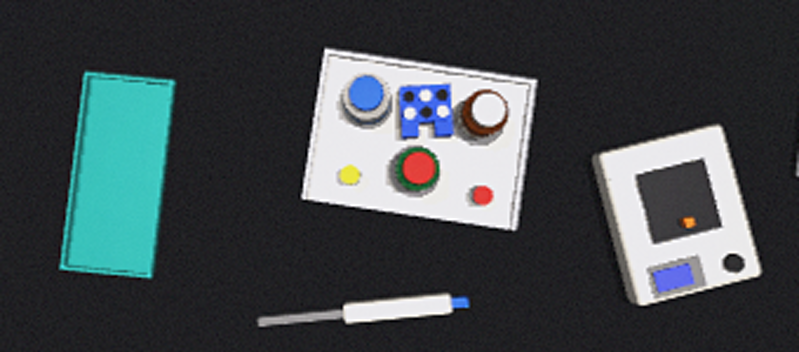

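The top view shows the tray on the left (crop ≈120,175). The bay is in the middle, with the white bottle at (365,95), amber at (490,110), green at (418,168), and the block at (425,110) with its notch facing the robot. The mixer is on the right, with its key at (688,222). Measured bottle places agree with the bay frame to about 2 mm.

```bash
python3 - <<'E'
from h import *
f=np.load("top0.npz"); P=cloud(f["d"],f["K"],f["T"]); ok=f["d"]>0
X,Y,Z=P[...,0],P[...,1],P[...,2]; hsv=cv2.cvtColor(f["p"],cv2.COLOR_BGR2HSV); H,S,V=[hsv[...,i].astype(int) for i in range(3)]
def big(m,n,fill=True):
    nl,L,st,_=cv2.connectedComponentsWithStats((m&ok).astype(np.uint8)); L=L==1+np.argmax(st[1:,4])
    q=P[L]; b=cv2.minAreaRect((q[:,:2]*1000).astype(np.float32)); print(n,len(q),np.round(b[0],1),np.round(b[1],1),round(b[2],1),"z",np.round(np.median(q[:,2]),4)); return q
big((abs(X-.58)<.045)&(abs(Y+.03)<.045)&(Z>.038)&(Z<.052)&((abs(H-113)<14)&(S>100)),"block-blue")
big((abs(X-.51)<.2)&(abs(Y-.31)<.1)&(S>90)&(abs(H-87)<10)&(V>90),"tray")
big((abs(X-.49)<.06)&(abs(Y+.305)<.06)&(abs(Z-.06)<.006)&(V<80),"platform")
E
```

```text
block-blue 325 [579.3 -30.6] [56.  55.8] 3.4 z 0.045
tray 3346 [509.4 313.2] [107.  224.9] 84.8 z 0.0042
platform 828 [ 483.2 -300.5] [73.7 75.8] 14.1 z 0.0591
```

```bash
python3 -m pendant '[{"claw":1,"dx":60,"dy":-50,"twist":0.145},{"claw":1,"dx":120,"dy":-90,"twist":0.145},{"claw":1,"dx":160,"dy":-120,"twist":0.145},{"claw":1,"dx":200,"dy":-150,"twist":0.145},{"claw":1,"dx":230,"dy":-185,"twist":0.145},{"claw":1,"dx":255,"dy":-225,"twist":0.145},{"claw":1,"dx":270,"dy":-260,"twist":0.145},{"claw":1,"dx":270,"dy":-260,"twist":0.145}]' 30
python3 -m pendant '[{"claw":1,"dx":10,"dy":-45},{"claw":1,"dx":20,"dy":-90},{"claw":1,"dx":30,"dy":-135},{"claw":1,"dx":40,"dy":-180},{"claw":1,"dx":50,"dy":-225},{"claw":1,"dx":60,"dy":-270},{"claw":1,"dx":65,"dy":-315},{"claw":1,"dx":69,"dy":-359}]'
python3 -m pendant '[{"claw":1,"dx":0},{"claw":1,"dx":0}]'
```

```text
validation failed for argument at $[0]...
validation failed for argument at $[0]...
validation failed for argument at $[0]...
```

```bash
python3 -m pendant '[{"claw":1,"dx":60,"dy":-50,"dz":0,"twist":0.145},{"claw":1,"dx":120,"dy":-90,"dz":0,"twist":0.145},{"claw":1,"dx":160,"dy":-120,"dz":0,"twist":0.145},{"claw":1,"dx":200,"dy":-150,"dz":0,"twist":0.145},{"claw":1,"dx":230,"dy":-185,"dz":0,"twist":0.145},{"claw":1,"dx":255,"dy":-225,"dz":0,"twist":0.145},{"claw":1,"dx":270,"dy":-260,"dz":0,"twist":0.145},{"claw":1,"dx":270,"dy":-260,"dz":0,"twist":0.145}]' 30 &&
python3 -m pendant '[{"claw":1,"dx":10,"dy":-45,"dz":0,"twist":0},{"claw":1,"dx":20,"dy":-90,"dz":0,"twist":0},{"claw":1,"dx":30,"dy":-135,"dz":0,"twist":0},{"claw":1,"dx":40,"dy":-180,"dz":0,"twist":0},{"claw":1,"dx":50,"dy":-225,"dz":0,"twist":0},{"claw":1,"dx":60,"dy":-270,"dz":0,"twist":0},{"claw":1,"dx":65,"dy":-315,"dz":0,"twist":0},{"claw":1,"dx":69,"dy":-359,"dz":0,"twist":0}]' &&
python3 -m pendant '[{"claw":1,"dx":0,"dy":0,"dz":0,"twist":0},{"claw":1,"dx":0,"dy":0,"dz":0,"twist":0}]'
```

```text
clock: 1.8
tool_pos: [0.4485, 0.3351, 0.2386]
eef_rot: [0.073, 0.997, -0.001, 0.001]
contact_force: [0.2, -0.4, -0.5]
opening: 1.002
finger_force: 0.0
clock: 2.6
tool_pos: [0.5149, -0.0212, 0.2389]
eef_rot: [0.07, 0.998, 0.0, 0.0]
contact_force: [0.5, -0.3, 0.1]
opening: 1.001
finger_force: 0.0
clock: 2.8
tool_pos: [0.5147, -0.0201, 0.2388]
eef_rot: [0.071, 0.997, 0.0, 0.0]
contact_force: [-0.7, 1.8, 0.5]
opening: 1.002
finger_force: 0.0
```

```bash
python3 -m pendant '[{"claw":1,"dx":0,"dy":0,"dz":-45,"twist":0},{"claw":1,"dx":0,"dy":0,"dz":-90,"twist":0},{"claw":1,"dx":0,"dy":0,"dz":-130,"twist":0},{"claw":1,"dx":0,"dy":0,"dz":-155,"twist":0},{"claw":1,"dx":0,"dy":0,"dz":-170,"twist":0},{"claw":1,"dx":0,"dy":0,"dz":-179,"twist":0},{"claw":1,"dx":0,"dy":0,"dz":-179,"twist":0},{"claw":1,"dx":0,"dy":0,"dz":-179,"twist":0}]' &&
python3 -m pendant '[{"claw":0.4,"dx":0,"dy":0,"dz":0,"twist":0},{"claw":0.3,"dx":0,"dy":0,"dz":0,"twist":0},{"claw":0.3,"dx":0,"dy":0,"dz":0,"twist":0},{"claw":0.3,"dx":0,"dy":0,"dz":0,"twist":0},{"claw":0.3,"dx":0,"dy":0,"dz":0,"twist":0},{"claw":0.3,"dx":0,"dy":0,"dz":0,"twist":0},{"claw":0.3,"dx":0,"dy":0,"dz":0,"twist":0},{"claw":0.3,"dx":0,"dy":0,"dz":0,"twist":0}]' 30
```

```text
clock: 3.6
tool_pos: [0.5151, -0.0182, 0.0603]
eef_rot: [0.069, 0.998, 0.0, 0.0]
contact_force: [-0.0, 0.1, 0.3]
opening: 0.996
finger_force: 0.0
clock: 4.4
tool_pos: [0.5147, -0.019, 0.0598]
eef_rot: [0.07, 0.998, 0.0, 0.0]
contact_force: [0.3, 1.3, 2.3]
opening: 0.507
finger_force: 30.0
```

```bash
python3 -m pendant '[{"claw":0.3,"dx":0,"dy":0,"dz":15,"twist":0},{"claw":0.3,"dx":0,"dy":0,"dz":40,"twist":0},{"claw":0.3,"dx":0,"dy":0,"dz":75,"twist":0},{"claw":0.3,"dx":0,"dy":0,"dz":110,"twist":0},{"claw":0.3,"dx":0,"dy":0,"dz":135,"twist":0},{"claw":0.3,"dx":0,"dy":0,"dz":150,"twist":0},{"claw":0.3,"dx":0,"dy":0,"dz":155,"twist":0},{"claw":0.3,"dx":0,"dy":0,"dz":155,"twist":0}]' &&
python3 -m pendant '[{"claw":0.3,"dx":2,"dy":15,"dz":0,"twist":0},{"claw":0.3,"dx":6,"dy":45,"dz":0,"twist":0},{"claw":0.3,"dx":12,"dy":80,"dz":0,"twist":0},{"claw":0.3,"dx":20,"dy":120,"dz":0,"twist":0},{"claw":0.3,"dx":28,"dy":160,"dz":0,"twist":0},{"claw":0.3,"dx":36,"dy":200,"dz":0,"twist":0},{"claw":0.3,"dx":44,"dy":240,"dz":0,"twist":0},{"claw":0.3,"dx":51,"dy":275,"dz":0,"twist":0}]' &&
python3 -m pendant '[{"claw":0.3,"dx":5,"dy":28,"dz":0,"twist":0},{"claw":0.3,"dx":8,"dy":45,"dz":0,"twist":0},{"claw":0.3,"dx":9,"dy":52,"dz":0,"twist":0},{"claw":0.3,"dx":9,"dy":52,"dz":-30,"twist":0},{"claw":0.3,"dx":9,"dy":52,"dz":-70,"twist":0},{"claw":0.3,"dx":9,"dy":52,"dz":-105,"twist":0},{"claw":0.3,"dx":9,"dy":52,"dz":-125,"twist":0},{"claw":0.3,"dx":9,"dy":52,"dz":-130,"twist":0}]' &&
python3 -m pendant '[{"claw":0.3,"dx":0,"dy":0,"dz":-10,"twist":0},{"claw":0.3,"dx":0,"dy":0,"dz":-18,"twist":0},{"claw":0.3,"dx":0,"dy":0,"dz":-23,"twist":0},{"claw":0.3,"dx":0,"dy":0,"dz":-25,"twist":0},{"claw":0.3,"dx":0,"dy":0,"dz":-25,"twist":0}]'
```

```text
clock: 5.2
tool_pos: [0.5144, -0.0193, 0.2147]
eef_rot: [0.07, 0.998, -0.0, 0.0]
contact_force: [-0.8, -0.5, -1.6]
opening: 0.511
finger_force: 30.0
clock: 6.0
tool_pos: [0.5647, 0.2579, 0.2127]
eef_rot: [0.069, 0.998, -0.001, -0.001]
contact_force: [0.5, 0.1, -2.3]
opening: 0.509
finger_force: 30.0
clock: 6.8
tool_pos: [0.5723, 0.3049, 0.0808]
eef_rot: [0.07, 0.998, -0.003, -0.003]
contact_force: [0.2, -0.1, -2.4]
opening: 0.512
finger_force: 30.0
clock: 7.3
tool_pos: [0.5747, 0.3079, 0.06]
eef_rot: [0.07, 0.998, 0.0, 0.0]
contact_force: [-0.6, 1.0, -1.3]
opening: 0.513
finger_force: 30.0
```

```bash
python3 -m pendant '[{"claw":0.6,"dx":0,"dy":0,"dz":-1,"twist":0},{"claw":0.8,"dx":0,"dy":0,"dz":-1,"twist":0},{"claw":0.9,"dx":0,"dy":0,"dz":-1,"twist":0},{"claw":0.9,"dx":0,"dy":0,"dz":-1,"twist":0},{"claw":1,"dx":0,"dy":0,"dz":30,"twist":0},{"claw":1,"dx":0,"dy":0,"dz":75,"twist":0},{"claw":1,"dx":0,"dy":0,"dz":115,"twist":0},{"claw":1,"dx":0,"dy":0,"dz":140,"twist":0}]' &&
python3 -m pendant '[{"claw":1,"dx":0,"dy":-30,"dz":0,"twist":0},{"claw":1,"dx":0,"dy":-80,"dz":0,"twist":0},{"claw":1,"dx":0,"dy":-130,"dz":0,"twist":0},{"claw":1,"dx":0,"dy":-180,"dz":0,"twist":0},{"claw":1,"dx":0,"dy":-230,"dz":0,"twist":0},{"claw":1,"dx":0,"dy":-280,"dz":0,"twist":0},{"claw":1,"dx":0,"dy":-330,"dz":0,"twist":0},{"claw":1,"dx":0,"dy":-370,"dz":0,"twist":0}]' &&
python3 -m pendant '[{"claw":1,"dx":0,"dy":-20,"dz":0,"twist":0},{"claw":1,"dx":0,"dy":-29,"dz":0,"twist":0},{"claw":1,"dx":0,"dy":-29,"dz":0,"twist":0}]'; python3 - <<'E'
from h import *
p,d,K,T=snap("scene"); cv2.imwrite("pics/s1.png",p)
E
```

```text
clock: 8.1
tool_pos: [0.5757, 0.3087, 0.2033]
eef_rot: [0.07, 0.998, 0.001, 0.002]
contact_force: [0.0, 0.5, 0.4]
opening: 1.002
finger_force: 0.0
clock: 8.9
tool_pos: [0.5742, -0.066, 0.2]
eef_rot: [0.071, 0.997, -0.001, 0.0]
contact_force: [0.9, 0.3, -0.2]
opening: 0.999
finger_force: 0.0
clock: 9.2
tool_pos: [0.5745, -0.0921, 0.1998]
eef_rot: [0.071, 0.997, -0.0, 0.0]
contact_force: [-0.0, 0.7, 0.4]
opening: 1.0
finger_force: 0.0
```

View pics/s1.png

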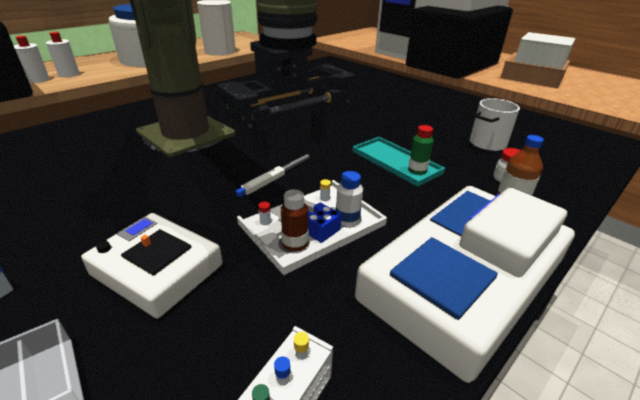

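The green bottle stands upright in the tray (422,150); amber is at (295,225) and white at (348,200). There is a post with a flange on the left at (180,110), so I'll check where it is before going to the mixer, and grip the amber bottle meanwhile.

```bash
python3 -m pendant '[{"claw":1,"dx":0,"dy":0,"dz":-40,"twist":0},{"claw":1,"dx":0,"dy":0,"dz":-80,"twist":0},{"claw":1,"dx":0,"dy":0,"dz":-115,"twist":0},{"claw":1,"dx":0,"dy":0,"dz":-134,"twist":0},{"claw":1,"dx":0,"dy":0,"dz":-143,"twist":0},{"claw":1,"dx":0,"dy":0,"dz":-143,"twist":0},{"claw":0.4,"dx":0,"dy":0,"dz":-143,"twist":0},{"claw":0.3,"dx":0,"dy":0,"dz":-143,"twist":0}]' &&
python3 -m pendant '[{"claw":0.3,"dx":0,"dy":0,"dz":0,"twist":0},{"claw":0.3,"dx":0,"dy":0,"dz":0,"twist":0},{"claw":0.3,"dx":0,"dy":0,"dz":0,"twist":0},{"claw":0.3,"dx":0,"dy":0,"dz":0,"twist":0},{"claw":0.3,"dx":0,"dy":0,"dz":0,"twist":0}]' 30
python3 - <<'E'
from h import *
p,d,K,T=snap("scene"); P=cloud(d,K,T)
for u,v in((165,60),(180,100),(180,130),(285,20),(290,80),(450,230),(510,210),(295,200)): print(u,v,np.round(P[v,u],3))
E
```

```text
clock: 10.05
tool_pos: [0.5757, -0.0908, 0.0581]
eef_rot: [0.07, 0.998, 0.0, 0.001]
contact_force: [0.5, -0.9, -0.1]
opening: 0.842
finger_force: 0.0
clock: 10.55
tool_pos: [0.5749, -0.091, 0.0571]
eef_rot: [0.07, 0.998, 0.0, 0.0]
contact_force: [-0.4, 1.3, 4.0]
opening: 0.538
finger_force: 30.0
165 60 [ 0.053 -0.039  0.222]
180 100 [ 0.058 -0.023  0.121]
180 130 [ 0.051 -0.037  0.04 ]
285 20 [ 0.61  -0.126  0.39 ]
290 80 [ 0.601 -0.113  0.316]
450 230 [0.789 0.065 0.077]
510 210 [0.848 0.129 0.119]
295 200 [ 0.59  -0.099  0.114]
```

```bash
python3 -m pendant '[{"claw":0.3,"dx":0,"dy":0,"dz":15,"twist":0},{"claw":0.3,"dx":0,"dy":0,"dz":40,"twist":0},{"claw":0.3,"dx":0,"dy":0,"dz":75,"twist":0},{"claw":0.3,"dx":0,"dy":0,"dz":110,"twist":0},{"claw":0.3,"dx":0,"dy":0,"dz":135,"twist":0},{"claw":0.3,"dx":0,"dy":0,"dz":150,"twist":0},{"claw":0.3,"dx":0,"dy":0,"dz":155,"twist":0},{"claw":0.3,"dx":0,"dy":0,"dz":155,"twist":0}]' &&
python3 -m pendant '[{"claw":0.3,"dx":-2,"dy":15,"dz":0,"twist":0},{"claw":0.3,"dx":-7,"dy":45,"dz":0,"twist":0},{"claw":0.3,"dx":-14,"dy":85,"dz":0,"twist":0},{"claw":0.3,"dx":-21,"dy":130,"dz":0,"twist":0},{"claw":0.3,"dx":-28,"dy":175,"dz":0,"twist":0},{"claw":0.3,"dx":-35,"dy":220,"dz":0,"twist":0},{"claw":0.3,"dx":-42,"dy":265,"dz":0,"twist":0},{"claw":0.3,"dx":-50,"dy":310,"dz":0,"twist":0}]' &&
python3 -m pendant '[{"claw":0.3,"dx":-7,"dy":40,"dz":0,"twist":0},{"claw":0.3,"dx":-11,"dy":68,"dz":0,"twist":0},{"claw":0.3,"dx":-14,"dy":88,"dz":0,"twist":0},{"claw":0.3,"dx":-15,"dy":95,"dz":-20,"twist":0},{"claw":0.3,"dx":-15,"dy":95,"dz":-55,"twist":0},{"claw":0.3,"dx":-15,"dy":95,"dz":-95,"twist":0},{"claw":0.3,"dx":-15,"dy":95,"dz":-122,"twist":0},{"claw":0.3,"dx":-15,"dy":95,"dz":-130,"twist":0}]' &&
python3 -m pendant '[{"claw":0.3,"dx":0,"dy":0,"dz":-10,"twist":0},{"claw":0.3,"dx":0,"dy":0,"dz":-18,"twist":0},{"claw":0.3,"dx":0,"dy":0,"dz":-23,"twist":0},{"claw":0.3,"dx":0,"dy":0,"dz":-26,"twist":0},{"claw":0.3,"dx":0,"dy":0,"dz":-26,"twist":0}]'
```

```text
clock: 11.4
tool_pos: [0.5745, -0.0914, 0.2124]
eef_rot: [0.07, 0.998, -0.0, 0.0]
contact_force: [-0.9, 0.1, -2.1]
opening: 0.534
finger_force: 30.0
clock: 12.2
tool_pos: [0.5225, 0.2215, 0.2105]
eef_rot: [0.069, 0.998, -0.0, -0.001]
contact_force: [0.9, 0.2, -1.3]
opening: 0.538
finger_force: 30.0
clock: 13.0
tool_pos: [0.5059, 0.3131, 0.0777]
eef_rot: [0.069, 0.998, -0.002, -0.003]
contact_force: [-1.2, 0.0, -1.4]
opening: 0.533
finger_force: 30.0
clock: 13.5
tool_pos: [0.51, 0.314, 0.0563]
eef_rot: [0.07, 0.998, 0.0, 0.0]
contact_force: [0.6, 0.5, -1.6]
opening: 0.532
finger_force: 30.0
```

```bash
python3 -m pendant '[{"claw":0.6,"dx":0,"dy":0,"dz":0,"twist":0},{"claw":0.8,"dx":0,"dy":0,"dz":0,"twist":0},{"claw":0.9,"dx":0,"dy":0,"dz":0,"twist":0},{"claw":0.9,"dx":0,"dy":0,"dz":0,"twist":0},{"claw":1,"dx":0,"dy":0,"dz":30,"twist":0},{"claw":1,"dx":0,"dy":0,"dz":75,"twist":0},{"claw":1,"dx":0,"dy":0,"dz":115,"twist":0},{"claw":1,"dx":0,"dy":0,"dz":144,"twist":0}]' &&
python3 -m pendant '[{"claw":1,"dx":10,"dy":-35,"dz":0,"twist":0},{"claw":1,"dx":24,"dy":-80,"dz":0,"twist":0},{"claw":1,"dx":38,"dy":-125,"dz":0,"twist":0},{"claw":1,"dx":51,"dy":-170,"dz":0,"twist":0},{"claw":1,"dx":64,"dy":-215,"dz":0,"twist":0},{"claw":1,"dx":76,"dy":-255,"dz":0,"twist":0},{"claw":1,"dx":82,"dy":-280,"dz":0,"twist":0},{"claw":1,"dx":82,"dy":-280,"dz":0,"twist":0}]' &&
python3 -m pendant '[{"claw":1,"dx":0,"dy":0,"dz":-40,"twist":0},{"claw":1,"dx":0,"dy":0,"dz":-80,"twist":0},{"claw":1,"dx":0,"dy":0,"dz":-115,"twist":0},{"claw":1,"dx":0,"dy":0,"dz":-137,"twist":0},{"claw":1,"dx":0,"dy":0,"dz":-147,"twist":0},{"claw":1,"dx":0,"dy":0,"dz":-147,"twist":0},{"claw":0.4,"dx":0,"dy":0,"dz":-147,"twist":0},{"claw":0.3,"dx":0,"dy":0,"dz":-147,"twist":0}]' &&
python3 -m pendant '[{"claw":0.3,"dx":0,"dy":0,"dz":0,"twist":0},{"claw":0.3,"dx":0,"dy":0,"dz":0,"twist":0},{"claw":0.3,"dx":0,"dy":0,"dz":0,"twist":0},{"claw":0.3,"dx":0,"dy":0,"dz":0,"twist":0},{"claw":0.3,"dx":0,"dy":0,"dz":0,"twist":0}]' 30
```

```text
clock: 14.3
tool_pos: [0.5102, 0.3143, 0.2026]
eef_rot: [0.07, 0.998, 0.001, 0.001]
contact_force: [-0.3, 0.1, -0.8]
opening: 1.0
finger_force: 0.0
clock: 15.1
tool_pos: [0.5923, 0.0275, 0.1995]
eef_rot: [0.074, 0.997, -0.002, 0.0]
contact_force: [-0.4, 0.2, 0.0]
opening: 0.998
finger_force: 0.0
clock: 15.9
tool_pos: [0.5927, 0.0343, 0.0542]
eef_rot: [0.07, 0.998, 0.0, 0.001]
contact_force: [-0.1, 0.5, -0.5]
opening: 0.846
finger_force: 0.0
clock: 16.4
tool_pos: [0.592, 0.0342, 0.0532]
eef_rot: [0.07, 0.998, 0.0, 0.0]
contact_force: [-0.8, 1.0, 4.0]
opening: 0.557
finger_force: 30.0
```

```bash
python3 -m pendant '[{"claw":0.3,"dx":0,"dy":0,"dz":15,"twist":0},{"claw":0.3,"dx":0,"dy":0,"dz":40,"twist":0},{"claw":0.3,"dx":0,"dy":0,"dz":75,"twist":0},{"claw":0.3,"dx":0,"dy":0,"dz":110,"twist":0},{"claw":0.3,"dx":0,"dy":0,"dz":135,"twist":0},{"claw":0.3,"dx":0,"dy":0,"dz":150,"twist":0},{"claw":0.3,"dx":0,"dy":0,"dz":155,"twist":0},{"claw":0.3,"dx":0,"dy":0,"dz":155,"twist":0}]' &&
python3 -m pendant '[{"claw":0.3,"dx":-8,"dy":15,"dz":0,"twist":0},{"claw":0.3,"dx":-23,"dy":45,"dz":0,"twist":0},{"claw":0.3,"dx":-41,"dy":80,"dz":0,"twist":0},{"claw":0.3,"dx":-59,"dy":115,"dz":0,"twist":0},{"claw":0.3,"dx":-77,"dy":150,"dz":0,"twist":0},{"claw":0.3,"dx":-95,"dy":185,"dz":0,"twist":0},{"claw":0.3,"dx":-113,"dy":220,"dz":0,"twist":0},{"claw":0.3,"dx":-128,"dy":250,"dz":0,"twist":0}]' &&
python3 -m pendant '[{"claw":0.3,"dx":-10,"dy":20,"dz":0,"twist":0},{"claw":0.3,"dx":-16,"dy":31,"dz":0,"twist":0},{"claw":0.3,"dx":-18,"dy":35,"dz":0,"twist":0},{"claw":0.3,"dx":-18,"dy":35,"dz":-20,"twist":0},{"claw":0.3,"dx":-18,"dy":35,"dz":-55,"twist":0},{"claw":0.3,"dx":-18,"dy":35,"dz":-95,"twist":0},{"claw":0.3,"dx":-18,"dy":35,"dz":-122,"twist":0},{"claw":0.3,"dx":-18,"dy":35,"dz":-130,"twist":0}]' &&
python3 -m pendant '[{"claw":0.3,"dx":0,"dy":0,"dz":-10,"twist":0},{"claw":0.3,"dx":0,"dy":0,"dz":-18,"twist":0},{"claw":0.3,"dx":0,"dy":0,"dz":-23,"twist":0},{"claw":0.3,"dx":0,"dy":0,"dz":-26,"twist":0},{"claw":0.3,"dx":0,"dy":0,"dz":-26,"twist":0}]' &&
python3 -m pendant '[{"claw":0.6,"dx":0,"dy":0,"dz":0,"twist":0},{"claw":0.8,"dx":0,"dy":0,"dz":0,"twist":0},{"claw":0.9,"dx":0,"dy":0,"dz":0,"twist":0},{"claw":0.9,"dx":0,"dy":0,"dz":0,"twist":0},{"claw":1,"dx":0,"dy":0,"dz":30,"twist":0},{"claw":1,"dx":0,"dy":0,"dz":75,"twist":0},{"claw":1,"dx":0,"dy":0,"dz":115,"twist":0},{"claw":1,"dx":0,"dy":0,"dz":147,"twist":0}]'
python3 - <<'E'
from h import *
p,d,K,T=snap("scene"); cv2.imwrite("pics/s2.png",p)
p,d,K,T=snap("top"); cv2.imwrite("pics/t2.png",cv2.resize(p[140:290,150:490],None,fx=2.35,fy=2.35))
P=cloud(d,K,T);X,Y,Z=P[...,0],P[...,1],P[...,2]; hsv=cv2.cvtColor(p,cv2.COLOR_BGR2HSV).astype(int)
m=(d>0)&(abs(X-.58)<.045)&(abs(Y+.03)<.045)&(Z>.038)&(Z<.052)
q=P[m]; print(len(q),cv2.minAreaRect((q[:,:2]*1000).astype(np.float32)))
E
```

```text
clock: 17.2
tool_pos: [0.5915, 0.0336, 0.2084]
eef_rot: [0.07, 0.998, -0.0, 0.0]
contact_force: [0.0, 0.1, -1.9]
opening: 0.554
finger_force: 30.0
clock: 18.0
tool_pos: [0.4601, 0.2865, 0.2067]
eef_rot: [0.068, 0.998, -0.0, -0.002]
contact_force: [0.6, -0.0, -1.7]
opening: 0.56
finger_force: 30.0
clock: 18.8
tool_pos: [0.4446, 0.316, 0.0749]
eef_rot: [0.071, 0.997, -0.003, -0.002]
contact_force: [0.4, -0.2, -1.1]
opening: 0.553
finger_force: 30.0
clock: 19.3
tool_pos: [0.446, 0.319, 0.0523]
eef_rot: [0.07, 0.998, 0.0, 0.001]
contact_force: [-0.1, -0.9, -0.3]
opening: 0.557
finger_force: 30.0
clock: 20.1
tool_pos: [0.4458, 0.3191, 0.2011]
eef_rot: [0.07, 0.998, 0.001, 0.001]
contact_force: [0.5, 0.1, 1.0]
opening: 0.999
finger_force: 0.0
436 ((579.509521484375, -30.42326545715332), (56.215476989746094, 55.95643997192383), 3.415898323059082)
```

View pics/s2.png

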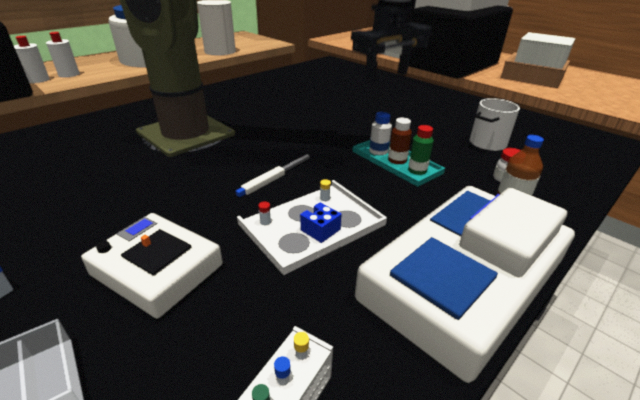

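View pics/t2.png

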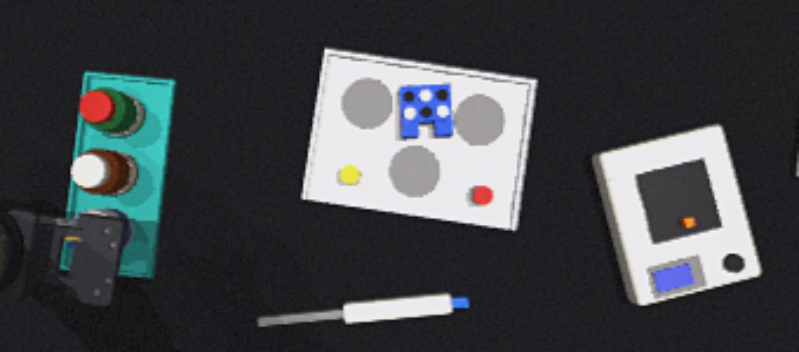

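All three bottles stand upright on the tray: red cap at (95,105), white at (90,170), and white_bottle under the gripper. The block is unmoved in the bay at (425,110) and the three grey discs are free. Next is the block.

```bash
python3 -m pendant '[{"claw":1,"dx":13,"dy":-35,"dz":0,"twist":0.1},{"claw":1,"dx":31,"dy":-80,"dz":0,"twist":0.2},{"claw":1,"dx":48,"dy":-125,"dz":0,"twist":0.2},{"claw":1,"dx":65,"dy":-170,"dz":0,"twist":0.2},{"claw":1,"dx":82,"dy":-215,"dz":0,"twist":0.2},{"claw":1,"dx":100,"dy":-260,"dz":0,"twist":0.2},{"claw":1,"dx":117,"dy":-305,"dz":0,"twist":0.2},{"claw":1,"dx":134,"dy":-350,"dz":0,"twist":0.2}]' &&
python3 -m pendant '[{"claw":1,"dx":0,"dy":0,"dz":0,"twist":0},{"claw":1,"dx":0,"dy":0,"dz":-40,"twist":0},{"claw":1,"dx":0,"dy":0,"dz":-80,"twist":0},{"claw":1,"dx":0,"dy":0,"dz":-110,"twist":0},{"claw":1,"dx":0,"dy":0,"dz":-120,"twist":0},{"claw":1,"dx":0,"dy":0,"dz":-120,"twist":0},{"claw":1,"dx":0,"dy":0,"dz":-120,"twist":0},{"claw":1,"dx":0,"dy":0,"dz":-120,"twist":0}]'
```

```text
clock: 21.0
tool_pos: [0.5794, -0.0332, 0.1978]
eef_rot: [-0.03, 1.0, 0.0, -0.001]
contact_force: [1.4, 0.4, 0.4]
opening: 1.0
finger_force: 0.0
clock: 21.8
tool_pos: [0.5807, -0.0309, 0.0803]
eef_rot: [-0.03, 1.0, 0.0, 0.001]
contact_force: [-0.5, 0.5, 0.1]
opening: 1.0
finger_force: 0.0
```

```bash
python3 -m pendant '[{"claw":1,"dx":0,"dy":0,"dz":-30,"twist":0},{"claw":1,"dx":0,"dy":0,"dz":-52,"twist":0},{"claw":1,"dx":0,"dy":0,"dz":-62,"twist":0},{"claw":1,"dx":0,"dy":0,"dz":-66,"twist":0},{"claw":1,"dx":0,"dy":0,"dz":-66,"twist":0},{"claw":0.7,"dx":0,"dy":0,"dz":-66,"twist":0},{"claw":0.5,"dx":0,"dy":0,"dz":-66,"twist":0},{"claw":0.4,"dx":0,"dy":0,"dz":-66,"twist":0}]' &&
python3 -m pendant '[{"claw":0.4,"dx":0,"dy":0,"dz":0,"twist":0},{"claw":0.4,"dx":0,"dy":0,"dz":0,"twist":0},{"claw":0.4,"dx":0,"dy":0,"dz":0,"twist":0},{"claw":0.4,"dx":0,"dy":0,"dz":0,"twist":0},{"claw":0.4,"dx":0,"dy":0,"dz":0,"twist":0}]' 30 &&
python3 -m pendant '[{"claw":0.4,"dx":0,"dy":0,"dz":15,"twist":0},{"claw":0.4,"dx":0,"dy":0,"dz":40,"twist":0},{"claw":0.4,"dx":0,"dy":0,"dz":75,"twist":0},{"claw":0.4,"dx":0,"dy":0,"dz":110,"twist":0},{"claw":0.4,"dx":0,"dy":0,"dz":130,"twist":0},{"claw":0.4,"dx":0,"dy":0,"dz":140,"twist":0},{"claw":0.4,"dx":0,"dy":0,"dz":140,"twist":0},{"claw":0.4,"dx":0,"dy":0,"dz":140,"twist":0}]'
```

```text
clock: 22.6
tool_pos: [0.58, -0.0312, 0.0134]
eef_rot: [-0.03, 1.0, 0.0, 0.001]
contact_force: [-0.4, 0.1, -0.3]
opening: 0.754
finger_force: 0.0
clock: 23.1
tool_pos: [0.5799, -0.0308, 0.0131]
eef_rot: [-0.03, 1.0, 0.0, 0.0]
contact_force: [-1.1, 0.7, 4.8]
opening: 0.637
finger_force: 30.0
clock: 23.9
tool_pos: [0.5788, -0.0315, 0.1519]
eef_rot: [-0.03, 1.0, -0.0, -0.001]
contact_force: [-0.0, 1.0, -2.2]
opening: 0.634
finger_force: 30.0
```

```bash
python3 -m pendant '[{"claw":0.4,"dx":-5,"dy":-15,"dz":0,"twist":0.02},{"claw":0.4,"dx":-16,"dy":-45,"dz":0,"twist":0.05},{"claw":0.4,"dx":-30,"dy":-85,"dz":0,"twist":0.09},{"claw":0.4,"dx":-46,"dy":-130,"dz":0,"twist":0.12},{"claw":0.4,"dx":-62,"dy":-175,"dz":0,"twist":0.15},{"claw":0.4,"dx":-77,"dy":-215,"dz":0,"twist":0.187},{"claw":0.4,"dx":-88,"dy":-248,"dz":0,"twist":0.187},{"claw":0.4,"dx":-96,"dy":-270,"dz":0,"twist":0.187}]' &&
python3 -m pendant '[{"claw":0.4,"dx":0,"dy":0,"dz":0,"twist":0},{"claw":0.4,"dx":0,"dy":0,"dz":-20,"twist":0},{"claw":0.4,"dx":0,"dy":0,"dz":-40,"twist":0},{"claw":0.4,"dx":0,"dy":0,"dz":-50,"twist":0},{"claw":0.4,"dx":0,"dy":0,"dz":-55,"twist":0},{"claw":0.4,"dx":0,"dy":0,"dz":-55,"twist":0},{"claw":0.4,"dx":0,"dy":0,"dz":-55,"twist":0}]'
python3 - <<'E'
from h import *
p,d,K,T=snap("scene"); a=p[170:330,50:270]
q,d,K,T=snap("top"); b=q[180:290,380:490]
cv2.imwrite("pics/m1.png",np.hstack([cv2.resize(a,(440,400)),cv2.resize(b,(340,400))][:2]))
E
```

```text
clock: 24.7
tool_pos: [0.4807, -0.3043, 0.1508]
eef_rot: [-0.121, 0.993, 0.0, -0.002]
contact_force: [0.5, -0.2, -2.0]
opening: 0.63
finger_force: 30.0
clock: 25.4
tool_pos: [0.4841, -0.3009, 0.0981]
eef_rot: [-0.124, 0.992, -0.0, 0.0]
contact_force: [0.3, -0.3, -2.0]
opening: 0.633
finger_force: 30.0
```

View pics/m1.png

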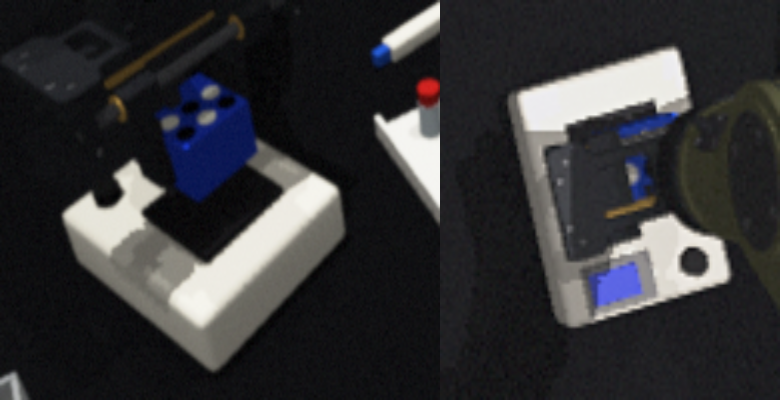

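The block is held level and parallel, with its top at (205,105) over the platform. I'm lowering it.

```bash
python3 -m pendant '[{"claw":0.4,"dx":0,"dy":0,"dz":-6,"twist":0},{"claw":0.4,"dx":0,"dy":0,"dz":-12,"twist":0},{"claw":0.4,"dx":0,"dy":0,"dz":-18,"twist":0},{"claw":0.4,"dx":0,"dy":0,"dz":-23,"twist":0},{"claw":0.4,"dx":0,"dy":0,"dz":-23,"twist":0}]' &&
python3 -m pendant '[{"claw":0.4,"dx":0,"dy":0,"dz":-4,"twist":0},{"claw":0.4,"dx":0,"dy":0,"dz":-7,"twist":0},{"claw":0.4,"dx":0,"dy":0,"dz":-7,"twist":0},{"claw":0.4,"dx":0,"dy":0,"dz":-7,"twist":0}]'
```

```text
clock: 26.0
tool_pos: [0.483, -0.3009, 0.0738]
eef_rot: [-0.123, 0.992, 0.0, -0.001]
contact_force: [0.5, 0.4, -1.5]
opening: 0.629
finger_force: 30.0
clock: 26.4
tool_pos: [0.4836, -0.3012, 0.0677]
eef_rot: [-0.123, 0.992, 0.0, -0.0]
contact_force: [0.2, 0.1, -0.2]
opening: 0.63
finger_force: 30.0
```

```bash
python3 -m pendant '[{"claw":0.4,"dx":0,"dy":0,"dz":-1,"twist":0},{"claw":0.7,"dx":0,"dy":0,"dz":-1,"twist":0},{"claw":0.9,"dx":0,"dy":0,"dz":-1,"twist":0},{"claw":1,"dx":0,"dy":0,"dz":-1,"twist":0},{"claw":1,"dx":0,"dy":0,"dz":-1,"twist":0},{"claw":1,"dx":0,"dy":0,"dz":20,"twist":0},{"claw":1,"dx":0,"dy":0,"dz":60,"twist":0},{"claw":1,"dx":0,"dy":0,"dz":100,"twist":0}]' &&
python3 -m pendant '[{"claw":1,"dx":0,"dy":15,"dz":20,"twist":0},{"claw":1,"dx":0,"dy":60,"dz":33,"twist":-0.1},{"claw":1,"dx":0,"dy":110,"dz":33,"twist":-0.2},{"claw":1,"dx":0,"dy":160,"dz":33,"twist":-0.3},{"claw":1,"dx":0,"dy":210,"dz":33,"twist":-0.387},{"claw":1,"dx":0,"dy":260,"dz":33,"twist":-0.387},{"claw":1,"dx":0,"dy":300,"dz":33,"twist":-0.387},{"claw":1,"dx":0,"dy":300,"dz":33,"twist":-0.387}]'
python3 - <<'E'
from h import *
p,d,K,T=snap("top"); P=cloud(d,K,T);X,Y,Z=P[...,0],P[...,1],P[...,2]; hsv=cv2.cvtColor(p,cv2.COLOR_BGR2HSV).astype(int)
m=(d>0)&(abs(X-.483)<.06)&(abs(Y+.301)<.06)&(Z>.09)
q=P[m]; print(len(q),cv2.minAreaRect((q[:,:2]*1000).astype(np.float32)),np.percentile(q[:,2],[5,50,95]))
cv2.imwrite("pics/t3.png",cv2.resize(p[140:290,150:490],None,fx=2.35,fy=2.35))
E
```

```text
clock: 27.2
tool_pos: [0.483, -0.3008, 0.1684]
eef_rot: [-0.123, 0.992, 0.001, -0.001]
contact_force: [1.4, -0.5, 0.8]
opening: 0.997
finger_force: 0.0
clock: 28.0
tool_pos: [0.4839, 0.0065, 0.2014]
eef_rot: [0.064, 0.998, 0.002, 0.001]
contact_force: [-0.3, 0.4, 0.9]
opening: 0.998
finger_force: 0.0
516 ((483.576171875, -300.9814147949219), (56.2458381652832, 57.393550872802734), 14.40627670288086) [0.09533366 0.09917481 0.10196234]
```

View pics/t3.png

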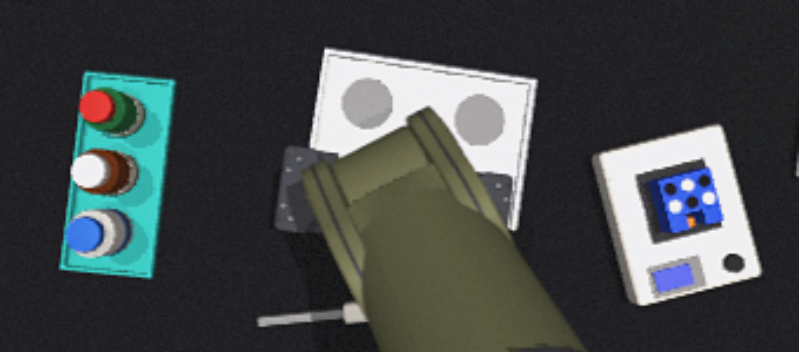

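The block is fully down on the mixer: its top is at 0.099 m, its centre within 1 mm, and the key shows inside the notch at (690,222). All three bottles stand in the tray. I'm returning the white one first.

```bash
python3 -m pendant '[{"claw":1,"dx":-5,"dy":40,"dz":0,"twist":0},{"claw":1,"dx":-11,"dy":88,"dz":0,"twist":0},{"claw":1,"dx":-17,"dy":136,"dz":0,"twist":0},{"claw":1,"dx":-23,"dy":184,"dz":0,"twist":0},{"claw":1,"dx":-29,"dy":232,"dz":0,"twist":0},{"claw":1,"dx":-34,"dy":280,"dz":0,"twist":0},{"claw":1,"dx":-38,"dy":320,"dz":0,"twist":0},{"claw":1,"dx":-38,"dy":320,"dz":0,"twist":0}]' &&
python3 -m pendant '[{"claw":1,"dx":0,"dy":0,"dz":0,"twist":0},{"claw":1,"dx":0,"dy":0,"dz":-40,"twist":0},{"claw":1,"dx":0,"dy":0,"dz":-80,"twist":0},{"claw":1,"dx":0,"dy":0,"dz":-115,"twist":0},{"claw":1,"dx":0,"dy":0,"dz":-138,"twist":0},{"claw":1,"dx":0,"dy":0,"dz":-148,"twist":0},{"claw":1,"dx":0,"dy":0,"dz":-148,"twist":0},{"claw":0.4,"dx":0,"dy":0,"dz":-148,"twist":0}]' &&
python3 -m pendant '[{"claw":0.3,"dx":0,"dy":0,"dz":0,"twist":0},{"claw":0.3,"dx":0,"dy":0,"dz":0,"twist":0},{"claw":0.3,"dx":0,"dy":0,"dz":0,"twist":0},{"claw":0.3,"dx":0,"dy":0,"dz":0,"twist":0},{"claw":0.3,"dx":0,"dy":0,"dz":0,"twist":0},{"claw":0.3,"dx":0,"dy":0,"dz":0,"twist":0}]' 30 &&
python3 -m pendant '[{"claw":0.3,"dx":0,"dy":0,"dz":15,"twist":0},{"claw":0.3,"dx":0,"dy":0,"dz":40,"twist":0},{"claw":0.3,"dx":0,"dy":0,"dz":75,"twist":0},{"claw":0.3,"dx":0,"dy":0,"dz":110,"twist":0},{"claw":0.3,"dx":0,"dy":0,"dz":135,"twist":0},{"claw":0.3,"dx":0,"dy":0,"dz":150,"twist":0},{"claw":0.3,"dx":0,"dy":0,"dz":155,"twist":0},{"claw":0.3,"dx":0,"dy":0,"dz":155,"twist":0}]' 
```

```text
clock: 28.85
tool_pos: [0.4446, 0.3252, 0.2011]
eef_rot: [0.066, 0.998, 0.003, 0.0]
contact_force: [0.5, -0.8, 0.1]
opening: 0.999
finger_force: 0.0
clock: 29.65
tool_pos: [0.4466, 0.3181, 0.0536]
eef_rot: [0.071, 0.998, 0.0, 0.001]
contact_force: [-0.3, 0.0, 1.0]
opening: 0.928
finger_force: 0.0
clock: 30.25
tool_pos: [0.4458, 0.3194, 0.0532]
eef_rot: [0.07, 0.998, 0.0, 0.0]
contact_force: [-0.2, 0.0, 3.8]
opening: 0.558
finger_force: 30.0
clock: 31.05
tool_pos: [0.4455, 0.3186, 0.2077]
eef_rot: [0.07, 0.998, -0.0, 0.0]
contact_force: [-0.6, -0.7, -2.3]
opening: 0.55
finger_force: 30.0
```

```bash
python3 -m pendant '[{"claw":0.3,"dx":8,"dy":-15,"dz":0,"twist":0},{"claw":0.3,"dx":23,"dy":-45,"dz":0,"twist":0},{"claw":0.3,"dx":41,"dy":-80,"dz":0,"twist":0},{"claw":0.3,"dx":61,"dy":-120,"dz":0,"twist":0},{"claw":0.3,"dx":82,"dy":-160,"dz":0,"twist":0},{"claw":0.3,"dx":102,"dy":-200,"dz":0,"twist":0},{"claw":0.3,"dx":120,"dy":-235,"dz":0,"twist":0},{"claw":0.3,"dx":135,"dy":-263,"dz":0,"twist":0}]' &&
python3 -m pendant '[{"claw":0.3,"dx":8,"dy":-16,"dz":0,"twist":0},{"claw":0.3,"dx":11,"dy":-22,"dz":0,"twist":0},{"claw":0.3,"dx":11,"dy":-22,"dz":0,"twist":0},{"claw":0.3,"dx":11,"dy":-22,"dz":-20,"twist":0},{"claw":0.3,"dx":11,"dy":-22,"dz":-55,"twist":0},{"claw":0.3,"dx":11,"dy":-22,"dz":-95,"twist":0},{"claw":0.3,"dx":11,"dy":-22,"dz":-122,"twist":0},{"claw":0.3,"dx":11,"dy":-22,"dz":-132,"twist":0}]' &&
python3 -m pendant '[{"claw":0.3,"dx":0,"dy":0,"dz":-10,"twist":0},{"claw":0.3,"dx":0,"dy":0,"dz":-17,"twist":0},{"claw":0.3,"dx":0,"dy":0,"dz":-21,"twist":0},{"claw":0.3,"dx":0,"dy":0,"dz":-22,"twist":0},{"claw":0.3,"dx":0,"dy":0,"dz":-22,"twist":0}]'
```

```text
clock: 31.85
tool_pos: [0.5804, 0.0523, 0.2058]
eef_rot: [0.071, 0.997, -0.001, -0.002]
contact_force: [-0.0, 0.5, -1.8]
opening: 0.552
finger_force: 30.0
clock: 32.65
tool_pos: [0.5887, 0.036, 0.0728]
eef_rot: [0.068, 0.998, 0.0, -0.003]
contact_force: [0.2, -0.5, -1.3]
opening: 0.555
finger_force: 30.0
clock: 33.15
tool_pos: [0.5921, 0.0339, 0.0544]
eef_rot: [0.07, 0.998, 0.0, 0.001]
contact_force: [0.0, 0.2, -2.3]
opening: 0.558
finger_force: 30.0
```

```bash
python3 -m pendant '[{"claw":0.6,"dx":0,"dy":0,"dz":-1,"twist":0},{"claw":0.8,"dx":0,"dy":0,"dz":-1,"twist":0},{"claw":0.9,"dx":0,"dy":0,"dz":-1,"twist":0},{"claw":0.9,"dx":0,"dy":0,"dz":-1,"twist":0},{"claw":1,"dx":0,"dy":0,"dz":30,"twist":0},{"claw":1,"dx":0,"dy":0,"dz":75,"twist":0},{"claw":1,"dx":0,"dy":0,"dz":115,"twist":0},{"claw":1,"dx":0,"dy":0,"dz":147,"twist":0}]' &&
python3 -m pendant '[{"claw":1,"dx":-10,"dy":35,"dz":0,"twist":0},{"claw":1,"dx":-24,"dy":80,"dz":0,"twist":0},{"claw":1,"dx":-38,"dy":125,"dz":0,"twist":0},{"claw":1,"dx":-51,"dy":170,"dz":0,"twist":0},{"claw":1,"dx":-64,"dy":215,"dz":0,"twist":0},{"claw":1,"dx":-76,"dy":255,"dz":0,"twist":0},{"claw":1,"dx":-82,"dy":280,"dz":0,"twist":0},{"claw":1,"dx":-82,"dy":280,"dz":0,"twist":0}]' &&
python3 -m pendant '[{"claw":1,"dx":0,"dy":0,"dz":0,"twist":0},{"claw":1,"dx":0,"dy":0,"dz":-40,"twist":0},{"claw":1,"dx":0,"dy":0,"dz":-80,"twist":0},{"claw":1,"dx":0,"dy":0,"dz":-115,"twist":0},{"claw":1,"dx":0,"dy":0,"dz":-135,"twist":0},{"claw":1,"dx":0,"dy":0,"dz":-144,"twist":0},{"claw":1,"dx":0,"dy":0,"dz":-144,"twist":0},{"claw":0.4,"dx":0,"dy":0,"dz":-144,"twist":0}]' &&
python3 -m pendant '[{"claw":0.3,"dx":0,"dy":0,"dz":0,"twist":0},{"claw":0.3,"dx":0,"dy":0,"dz":0,"twist":0},{"claw":0.3,"dx":0,"dy":0,"dz":0,"twist":0},{"claw":0.3,"dx":0,"dy":0,"dz":0,"twist":0},{"claw":0.3,"dx":0,"dy":0,"dz":0,"twist":0},{"claw":0.3,"dx":0,"dy":0,"dz":0,"twist":0}]' 30 &&
python3 -m pendant '[{"claw":0.3,"dx":0,"dy":0,"dz":15,"twist":0},{"claw":0.3,"dx":0,"dy":0,"dz":40,"twist":0},{"claw":0.3,"dx":0,"dy":0,"dz":75,"twist":0},{"claw":0.3,"dx":0,"dy":0,"dz":110,"twist":0},{"claw":0.3,"dx":0,"dy":0,"dz":135,"twist":0},{"claw":0.3,"dx":0,"dy":0,"dz":150,"twist":0},{"claw":0.3,"dx":0,"dy":0,"dz":155,"twist":0},{"claw":0.3,"dx":0,"dy":0,"dz":155,"twist":0}]' 
```

```text
clock: 33.95
tool_pos: [0.592, 0.034, 0.2033]
eef_rot: [0.07, 0.998, 0.0, 0.001]
contact_force: [1.2, -0.2, -0.2]
opening: 1.003
finger_force: 0.0
clock: 34.75
tool_pos: [0.5071, 0.3196, 0.2011]
eef_rot: [0.066, 0.998, 0.002, -0.0]
contact_force: [0.3, -0.4, -0.3]
opening: 0.999
finger_force: 0.0
clock: 35.55
tool_pos: [0.5107, 0.3134, 0.0577]
eef_rot: [0.07, 0.998, 0.0, 0.001]
contact_force: [-0.6, -0.7, 0.4]
opening: 0.932
finger_force: 0.0
clock: 36.15
tool_pos: [0.5098, 0.3143, 0.0571]
eef_rot: [0.07, 0.998, 0.0, 0.0]
contact_force: [-0.3, 0.9, 2.4]
opening: 0.534
finger_force: 30.0
clock: 36.95
tool_pos: [0.5096, 0.3137, 0.2124]
eef_rot: [0.07, 0.998, 0.0, 0.0]
contact_force: [0.1, -0.4, -2.2]
opening: 0.537
finger_force: 30.0
```

```bash
python3 -m pendant '[{"claw":0.3,"dx":3,"dy":-15,"dz":0,"twist":0},{"claw":0.3,"dx":8,"dy":-50,"dz":0,"twist":0},{"claw":0.3,"dx":15,"dy":-95,"dz":0,"twist":0},{"claw":0.3,"dx":22,"dy":-140,"dz":0,"twist":0},{"claw":0.3,"dx":29,"dy":-185,"dz":0,"twist":0},{"claw":0.3,"dx":36,"dy":-230,"dz":0,"twist":0},{"claw":0.3,"dx":44,"dy":-275,"dz":0,"twist":0},{"claw":0.3,"dx":51,"dy":-320,"dz":0,"twist":0}]' &&
python3 -m pendant '[{"claw":0.3,"dx":6,"dy":-38,"dz":0,"twist":0},{"claw":0.3,"dx":10,"dy":-65,"dz":0,"twist":0},{"claw":0.3,"dx":13,"dy":-80,"dz":0,"twist":0},{"claw":0.3,"dx":14,"dy":-85,"dz":0,"twist":0},{"claw":0.3,"dx":14,"dy":-85,"dz":-20,"twist":0},{"claw":0.3,"dx":14,"dy":-85,"dz":-60,"twist":0},{"claw":0.3,"dx":14,"dy":-85,"dz":-100,"twist":0},{"claw":0.3,"dx":14,"dy":-85,"dz":-130,"twist":0}]' &&
python3 -m pendant '[{"claw":0.3,"dx":0,"dy":0,"dz":-10,"twist":0},{"claw":0.3,"dx":0,"dy":0,"dz":-18,"twist":0},{"claw":0.3,"dx":0,"dy":0,"dz":-22,"twist":0},{"claw":0.3,"dx":0,"dy":0,"dz":-24,"twist":0},{"claw":0.3,"dx":0,"dy":0,"dz":-24,"twist":0}]'
```

```text
clock: 37.75
tool_pos: [0.5594, -0.0097, 0.2105]
eef_rot: [0.07, 0.998, -0.001, -0.001]
contact_force: [0.1, -0.4, -1.8]
opening: 0.535
finger_force: 30.0
clock: 38.55
tool_pos: [0.5734, -0.0887, 0.0795]
eef_rot: [0.068, 0.998, 0.001, -0.001]
contact_force: [-0.3, -0.2, -1.9]
opening: 0.536
finger_force: 30.0
clock: 39.05
tool_pos: [0.5753, -0.0911, 0.0586]
eef_rot: [0.07, 0.998, 0.0, 0.001]
contact_force: [-0.7, 0.9, -2.8]
opening: 0.535
finger_force: 30.0
```

```bash
python3 -m pendant '[{"claw":0.6,"dx":0,"dy":0,"dz":-1,"twist":0},{"claw":0.8,"dx":0,"dy":0,"dz":-1,"twist":0},{"claw":0.9,"dx":0,"dy":0,"dz":-1,"twist":0},{"claw":0.9,"dx":0,"dy":0,"dz":-1,"twist":0},{"claw":1,"dx":0,"dy":0,"dz":30,"twist":0},{"claw":1,"dx":0,"dy":0,"dz":75,"twist":0},{"claw":1,"dx":0,"dy":0,"dz":115,"twist":0},{"claw":1,"dx":0,"dy":0,"dz":143,"twist":0}]' &&
python3 -m pendant '[{"claw":1,"dx":0,"dy":30,"dz":0,"twist":0},{"claw":1,"dx":0,"dy":80,"dz":0,"twist":0},{"claw":1,"dx":0,"dy":130,"dz":0,"twist":0},{"claw":1,"dx":0,"dy":180,"dz":0,"twist":0},{"claw":1,"dx":0,"dy":230,"dz":0,"twist":0},{"claw":1,"dx":0,"dy":280,"dz":0,"twist":0},{"claw":1,"dx":0,"dy":330,"dz":0,"twist":0},{"claw":1,"dx":0,"dy":370,"dz":0,"twist":0}]' &&
python3 -m pendant '[{"claw":1,"dx":0,"dy":20,"dz":0,"twist":0},{"claw":1,"dx":0,"dy":29,"dz":0,"twist":0},{"claw":1,"dx":0,"dy":29,"dz":0,"twist":0},{"claw":1,"dx":0,"dy":29,"dz":-40,"twist":0},{"claw":1,"dx":0,"dy":29,"dz":-80,"twist":0},{"claw":1,"dx":0,"dy":29,"dz":-115,"twist":0},{"claw":1,"dx":0,"dy":29,"dz":-133,"twist":0},{"claw":1,"dx":0,"dy":29,"dz":-140,"twist":0}]' &&
python3 -m pendant '[{"claw":1,"dx":0,"dy":0,"dz":0,"twist":0},{"claw":0.4,"dx":0,"dy":0,"dz":0,"twist":0},{"claw":0.3,"dx":0,"dy":0,"dz":0,"twist":0},{"claw":0.3,"dx":0,"dy":0,"dz":0,"twist":0},{"claw":0.3,"dx":0,"dy":0,"dz":0,"twist":0},{"claw":0.3,"dx":0,"dy":0,"dz":0,"twist":0},{"claw":0.3,"dx":0,"dy":0,"dz":0,"twist":0},{"claw":0.3,"dx":0,"dy":0,"dz":0,"twist":0}]' 30 &&
python3 -m pendant '[{"claw":0.3,"dx":0,"dy":0,"dz":15,"twist":0},{"claw":0.3,"dx":0,"dy":0,"dz":40,"twist":0},{"claw":0.3,"dx":0,"dy":0,"dz":75,"twist":0},{"claw":0.3,"dx":0,"dy":0,"dz":110,"twist":0},{"claw":0.3,"dx":0,"dy":0,"dz":135,"twist":0},{"claw":0.3,"dx":0,"dy":0,"dz":150,"twist":0},{"claw":0.3,"dx":0,"dy":0,"dz":155,"twist":0},{"claw":0.3,"dx":0,"dy":0,"dz":155,"twist":0}]' 
```

```text
clock: 39.85
tool_pos: [0.5754, -0.0911, 0.2036]
eef_rot: [0.07, 0.998, 0.0, 0.002]
contact_force: [0.9, 0.5, 0.1]
opening: 0.996
finger_force: 0.0
clock: 40.65
tool_pos: [0.5737, 0.2827, 0.201]
eef_rot: [0.069, 0.998, 0.001, -0.0]
contact_force: [-0.1, 0.1, -0.1]
opening: 0.996
finger_force: 0.0
clock: 41.45
tool_pos: [0.5741, 0.304, 0.0585]
eef_rot: [0.071, 0.997, -0.002, -0.001]
contact_force: [0.1, -0.1, 0.4]
opening: 0.999
finger_force: 0.0
clock: 42.25
tool_pos: [0.5747, 0.3081, 0.061]
eef_rot: [0.07, 0.998, 0.0, 0.0]
contact_force: [0.3, 0.3, 1.6]
opening: 0.512
finger_force: 30.0
clock: 43.05
tool_pos: [0.5746, 0.3078, 0.2165]
eef_rot: [0.07, 0.998, 0.0, 0.0]
contact_force: [0.4, -0.1, -2.4]
opening: 0.511
finger_force: 30.0
```

```bash
python3 -m pendant '[{"claw":0.3,"dx":-3,"dy":-15,"dz":0,"twist":0},{"claw":0.3,"dx":-8,"dy":-45,"dz":0,"twist":0},{"claw":0.3,"dx":-15,"dy":-85,"dz":0,"twist":0},{"claw":0.3,"dx":-24,"dy":-130,"dz":0,"twist":0},{"claw":0.3,"dx":-33,"dy":-175,"dz":0,"twist":0},{"claw":0.3,"dx":-42,"dy":-220,"dz":0,"twist":0},{"claw":0.3,"dx":-49,"dy":-260,"dz":0,"twist":0},{"claw":0.3,"dx":-55,"dy":-295,"dz":0,"twist":0}]' &&
python3 -m pendant '[{"claw":0.3,"dx":-3,"dy":-20,"dz":0,"twist":0},{"claw":0.3,"dx":-5,"dy":-32,"dz":0,"twist":0},{"claw":0.3,"dx":-5,"dy":-32,"dz":0,"twist":0},{"claw":0.3,"dx":-5,"dy":-32,"dz":-20,"twist":0},{"claw":0.3,"dx":-5,"dy":-32,"dz":-55,"twist":0},{"claw":0.3,"dx":-5,"dy":-32,"dz":-95,"twist":0},{"claw":0.3,"dx":-5,"dy":-32,"dz":-122,"twist":0},{"claw":0.3,"dx":-5,"dy":-32,"dz":-130,"twist":0}]' &&
python3 -m pendant '[{"claw":0.3,"dx":0,"dy":0,"dz":-10,"twist":0},{"claw":0.3,"dx":0,"dy":0,"dz":-18,"twist":0},{"claw":0.3,"dx":0,"dy":0,"dz":-23,"twist":0},{"claw":0.3,"dx":0,"dy":0,"dz":-25,"twist":0},{"claw":0.3,"dx":0,"dy":0,"dz":-25,"twist":0}]' &&
python3 -m pendant '[{"claw":0.6,"dx":0,"dy":0,"dz":0,"twist":0},{"claw":0.8,"dx":0,"dy":0,"dz":0,"twist":0},{"claw":0.9,"dx":0,"dy":0,"dz":0,"twist":0},{"claw":0.9,"dx":0,"dy":0,"dz":0,"twist":0},{"claw":1,"dx":0,"dy":0,"dz":30,"twist":0},{"claw":1,"dx":0,"dy":0,"dz":75,"twist":0},{"claw":1,"dx":0,"dy":0,"dz":115,"twist":0},{"claw":1,"dx":0,"dy":0,"dz":150,"twist":0}]' &&
python3 -m pendant '[{"claw":1,"dx":0,"dy":40,"dz":0,"twist":0},{"claw":1,"dx":0,"dy":90,"dz":0,"twist":0},{"claw":1,"dx":0,"dy":140,"dz":0,"twist":0},{"claw":1,"dx":0,"dy":190,"dz":0,"twist":0},{"claw":1,"dx":0,"dy":240,"dz":0,"twist":0},{"claw":1,"dx":0,"dy":290,"dz":0,"twist":0},{"claw":1,"dx":0,"dy":310,"dz":0,"twist":0},{"claw":1,"dx":0,"dy":310,"dz":0,"twist":0}]'
python3 - <<'E'
from h import *
p,d,K,T=snap("top"); P=cloud(d,K,T);X,Y,Z=P[...,0],P[...,1],P[...,2]
for n,x,y,h in(("amber",.5742,-.0916,.113),("white",.5918,.0342,.107),("green",.5138,-.020,.117),("vR",.4882,-.0923,.0475),("vY",.5089,.0512,.0475),("block",.4835,-.301,.0995)):
    q=P[(d>0)&(np.hypot(X-x,Y-y)<.045)&(abs(Z-h)<.007)]; q=q if n[0]!="v" else q[np.hypot(q[:,0]-x,q[:,1]-y)<.03]
    b=(q[:,:2].max(0)+q[:,:2].min(0))/2; print(n,len(q),np.round((b-[x,y])*1000,1),np.round(np.median(q[:,2]),4))
cv2.imwrite("pics/t4.png",cv2.resize(p[140:290,150:490],None,fx=2.35,fy=2.35))
E
```

```text
clock: 43.85
tool_pos: [0.5179, 0.01, 0.2146]
eef_rot: [0.07, 0.998, -0.001, -0.001]
contact_force: [0.1, -0.5, -1.9]
opening: 0.513
finger_force: 30.0
clock: 44.65
tool_pos: [0.5132, -0.0168, 0.0831]
eef_rot: [0.068, 0.998, 0.0, -0.002]
contact_force: [-0.3, 0.2, -2.1]
opening: 0.512
finger_force: 30.0
clock: 45.15
tool_pos: [0.5152, -0.0188, 0.0619]
eef_rot: [0.07, 0.998, 0.0, 0.001]
contact_force: [-1.2, 0.9, 2.4]
opening: 0.512
finger_force: 30.0
clock: 45.95
tool_pos: [0.5146, -0.0192, 0.2127]
eef_rot: [0.07, 0.998, 0.0, 0.0]
contact_force: [0.6, 0.3, -0.1]
opening: 0.999
finger_force: 0.0
clock: 46.75
tool_pos: [0.5132, 0.2958, 0.2107]
eef_rot: [0.067, 0.998, 0.002, -0.0]
contact_force: [0.7, -0.4, 0.7]
opening: 1.002
finger_force: 0.0
amber 163 [ 1.3 -0.3] 0.1124
white 170 [ 0.1 -1.2] 0.1067
green 151 [ 2.3 -0. ] 0.1168
vR 55 [ 0.  -0.1] 0.0467
vY 53 [ 0.1 -0. ] 0.0473
block 505 [1.1 0.4] 0.0991
```

View pics/t4.png

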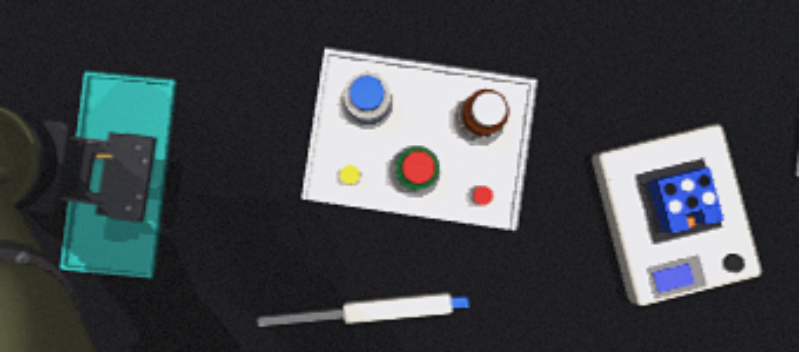

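All the bottles are back upright within about 2 mm: white at (365,95), amber at (488,110), green at (418,168). The vials have not moved, and the block is docked with its key showing at (690,222). The gripper is clear, over the empty tray, so I'm handing in.

```bash
python3 -c "
from plant import r
print(r.finish_job())"
```

```text
the job is handed in; nothing more can be done
None
```

The job is handed in at about 47 s: the block sits fully down on the mixer over its key, each bottle is back upright within about 2 mm of its starting place, and the vials have not moved; the hand-in returned no verdict.

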